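Start a bake from the oven's control box and set the timer going

ROBOT

A 6-joint arm with a two-finger parallel gripper is mounted at the origin on the work surface. World frame = base frame: x ahead of the robot, y to its left, z up, the work surface at z = 0. Lengths are in mm, angles in rad, forces in N, time in s.
With the tool pointing down it reaches from about 350 to 975 mm from the base axis. Payload 7.1 kg.
Tool frame: the origin (TCP) lies on the front face of the gripper's body, between the roots of the fingers; the fingertips stand 80 mm ahead of it and the grasp point (between the pads) lies 61 mm ahead of it (env.tips_ahead is the distance from the TCP to the fingertips, in mm); z points along the fingers, y is the direction in which the jaws open and shut (so a half turn about z gives the same grasp; the last joint's range is limited). The gripper opens to 88 mm and grips with 3 to 60 N. Pads are 20 mm wide; open, the fingers measure 115 mm over their backs; the gripper's body (75 mm by 178 mm) begins 61 mm behind the grasp point.
Start: joints at [1.309, 0.423, 1.63, -0, 1.089, -0.019], TCP at [150.232, 606.66, 302.675] pointing down, gripper open.
Joint ranges: [-3, 3], [-0.9, 2.11], [0.09, 2.58], [-1.31, 4.45], [0.11, 2.69], [-2.54, 2.54]. Speed limits (rad/s): [2.39, 2.39, 3.01, 3.14, 3.14, 3.14].

INTERFACE

Orientations are given as a unit quaternion [x, y, z, w].
In Python, from station import env, set_gripper, viewer, workorder gives the robot as it stands. Calls block until the motion is done:
- env.reach(position, orientation): joint-space move of the TCP to a pose.
- env.move_l(position, rot=None, rate=150, f_stop=None): straight line of the TCP; rot=None keeps the orientation; rate is the mean speed in mm/s. With f_stop (N) it stops when the force on the tool has changed by that much, and returns True; else False.
- env.move_joints(angles): joint-space move.
- set_gripper(opening): finger opening in mm; the grip force is fixed at half the most; returns when the fingers have stopped.
- env.hold(seconds).
- env.ik(position, orientation): joint angles nearest the present ones, or None.
- env.read_state(): the state.
- viewer.camera(name): name is "side" or "top"; returns the picture (400x640x3 uint8, blue, green, red); there is no depth.
- viewer.camera_params(name): a dict with "fx", "fy", "cx", "cy" (pixels), "dist" ([k1, k2, p1, p2, k3] as OpenCV has them; the pictures are not rectified), "pose" (4x4, takes a point from camera to world coordinates). Camera axes: x right, y up, looking along -z (the intrinsics and any distortion apply to the point x, -y, -z); pixel columns grow to the right and rows downward; lengths in mm; the calibration is good to about 2 mm. A picture is of the moment at which its call begins. camera_params takes no time and is no camera call.
A pose or a line that the arm cannot do raises env.IKError and nothing moves.
- workorder.sign_off(): hands the job in, once; it reports no verdict.
The state is a dict: "time_s": time; "qpos": joint angles; "dq": joint speeds; "tau": joint torques, N m; "tool_pos": TCP position; "orientation": TCP orientation; "force": force on the tool from outside, world axes, zero at the start; "wrist_torque": the same for the moment, N m; "width": finger opening in mm.
Only numpy, scipy, OpenCV 4.12 (cv2) and the standard library are available. Lean on these libraries where they do the work, as an engineer would, in place of code of your own. Each camera call takes 0.05 s, during which the arm holds its last target.

TASK

Start a bake: first switch on the oven by pressing the raised end of the big rocker on the control box fully down, then press the long key fully in, and last press the plunger on top of the round kitchen timer fully down and let it come up again. Do it all by touch in that order: do not press the square key, do not lift, tip or shift the timer, and leave everything else where it is.

Things in the scene. Friction and masses are not known exactly. Their poses are not given: they have to be found in the camera images.
- console: The oven's control box: metal, fixed to the worktop, 200 mm (its x) by 340 mm (its y), top 60 mm above the worktop. Origin at the centre of its underside; +x points away from the robot, z up. Three controls in a row along its y, 105 mm apart, 30 mm to the robot's side of its middle, in an order that varies. A cup and a tin stand on its far strip.
- rocker_press (a point): Press point on the big rocker's raised half: on its upper face, mid-width, 30 mm from the pivot (10 mm from the free end). Moves with the rocker; at joint 0 its axes are the control box's and it lies 9 mm above the pivot, fully pressed level with it.
- rocker_mount: Black frame of the big rocker, 92 x 50 mm; origin at its middle on the box's top, axes as the box. In it the grey V-shaped rocker, 80 mm long (along x), 34 mm wide, pivots in the middle, 18 mm above the box's top. At joint 0 the half towards the robot (-x) rises 0.30 rad to its free end and the far half is level; pressed over, it is the reverse.
- rocker (a joint): Angle of the rocker (rad): 0 = off, end towards the robot up (it may start at up to 0.04); 0.30 = fully over, on. No spring: it stays where it is left; about 2 to 3 N at the press point moves it.
- long_key_top (a point): Centre of the top face of the long key: a grey bar key 70 mm long (along the control box's x) and 26 mm wide, in a low black bezel (5 mm high); top face 20 mm above the box's top when out. Axes as the control box. Moves with the key.
- long_key (a joint): How far the long key is pressed (m): 0 = out, 0.008 = fully in (straight down). No spring: it stays where it is pushed; about 3 N moves it.
- square_key_top (a point): Centre of the top face of the square key (not to be pressed): grey, 26 x 26 mm, otherwise like the long key.
- square_key (a joint): How far the square key is pressed (m): 0 = out, 0.008 = in; it stays where pushed (3 N).
- timer: The kitchen timer: a loose white round puck 76 mm across, body 42 mm tall, about 0.3 kg, standing on the worktop left or right of the control box. Origin at the centre of its underside, z up.
- plunger_top (a point): Centre of the top face of the timer's plunger: a steel disc 32 mm across in the middle of the timer's top, its face 14 mm above the timer's body (56 mm above the worktop) when up. Moves with the plunger.
- plunger (a joint): How far the timer's plunger is pressed (m): 0 = up, 0.007 = fully down (straight down). Sprung: it starts to move at about 2 N, is fully down at about 5 N and comes up by itself.
- cheese_shaker: Bystander, loose: glass shaker with steel cap, 66 mm across, 105 mm tall, standing on the worktop on the opposite side of the control box from the timer. Origin at the middle of its underside.
- ramekin: Bystander, loose: small white ceramic cup, 50 mm across, 32 mm tall, standing on the far strip of the control box's top. Origin at the middle of its underside.
- spice_tin: Bystander, loose: small steel tin, 40 mm across, 45 mm tall, standing on the far strip of the control box's top. Origin at the middle of its underside.
- tuna_can: Bystander, loose: low steel can, 74 mm across, 60 mm tall, at the back left of the worktop. Origin at the middle of its underside.
- sauce_cup: Bystander, loose: low steel cup, 70 mm across, 50 mm tall, at the back right of the worktop. Origin at the middle of its underside.
There are look-alikes about, which are no part of the job. What is shaped like the timer but orange or purple is not meant.

How it is judged (in metres and radians):
On the way, in this order (a step that is already met when the one before it is completed fails the run):
1. the rocker is pressed over (value of joint rocker above 0.25 rad), for 0.1 s.
2. the long key is pressed in (value of joint long_key above 0.0063 m), for 0.1 s.
3. the timer's plunger is pressed down (value of joint plunger above 0.005 m), for 0.04 s.
At the end, for the whole second after the job is handed in: The rocker is over (above 0.24 rad), the long key is in (over 6 mm), the square key is out (under 2.5 mm), the timer's plunger is up again (under 2 mm) and the timer stands upright at rest on the worktop within 25 mm of where it was; every bystander is within 20 mm of its start (value of joint rocker above 0.24 rad and value of joint long_key above 0.006 m and value of joint square_key below 0.0025 m and value of joint plunger below 0.002 m and distance of timer from where it was at the start of the episode below 0.025 m and height (world z) of timer below 0.004 m and angle between timer's own z axis and vertical below 0.1 rad and linear speed of timer below 0.02 m/s and distance of each of cheese_shaker, ramekin, spice_tin, tuna_can, sauce_cup from where it was at the start of the episode below 0.02 m); the robot touches nothing.
It fails at once if the long key is pressed before the rocker is over (value of joint long_key above 0.003 m and value of joint rocker below 0.24 rad).
It fails at once if the timer's plunger is pressed before the long key is in (value of joint plunger above 0.003 m and value of joint long_key below 0.006 m).
It fails at once if the square key is pressed (over 2.5 mm) (value of joint square_key above 0.0025 m).
It fails at once if the timer is lifted (8 mm), shoved (25 mm) or tipped (height (world z) of timer above 0.008 m or distance of timer from where it was at the start of the episode above 0.025 m or angle between timer's own z axis and vertical above 0.25 rad).
It fails at once if a bystander is moved by more than 20 mm or tipped over (distance of any of cheese_shaker, ramekin, spice_tin, tuna_can, sauce_cup from where it was at the start of the episode above 0.02 m or angle between any of cheese_shaker, ramekin, spice_tin, tuna_can, sauce_cup's own z axis and vertical above 0.4 rad).
It also fails if it takes over 45 s, if anything falls off the work surface, if the arm or the gripper's body presses on something with over 40 N, if the wrist force passes 120 N, or if a joint passes its speed limit or range.

## Working session

There is one attempt and no reset: what is moved stays moved. The work goes in short steps, each a Python script; the robot and the scene stay as the last script left them, time stands still between calls to the robot, and variables do not carry over. Pictures are saved under pics/ and viewed, and the job is handed in when it is done.

```bash
ls; mkdir -p pics; python3 - <<'E'
from station import env, viewer
import cv2
for n in("top","side"):
    cv2.imwrite(f"pics/{n}0.png",viewer.camera(n)); p=viewer.camera_params(n); print(n,p)
s=env.read_state();print(s["time_s"],s["tool_pos"],s["orientation"],s["width"],s["force"])
E
```

```text
pics
top {'fx': 434.65429015650017, 'fy': 434.65429015650017, 'cx': 318.50693411105476, 'cy': 201.06619428985837, 'dist': array([-0.03716963,  0.        ,  0.        ,  0.        ,  0.        ]), 'pose': array([[-2.50907242e-02,  9.81825913e-01, -1.88117869e-01,
         2.97057078e+02],
       [-9.99673624e-01, -2.55469367e-02, -5.81176573e-07,
        -4.62923241e+00],
       [-4.80640591e-03,  1.88056457e-01,  9.82146459e-01,
         1.19643486e+03],
       [ 0.00000000e+00,  0.00000000e+00,  0.00000000e+00,
         1.00000000e+00]])}
side {'fx': 466.76103844066705, 'fy': 466.76103844066705, 'cx': 319.454226096088, 'cy': 196.28202131875403, 'dist': array([-0.05001128,  0.        ,  0.        ,  0.        ,  0.        ]), 'pose': array([[ 9.37241522e-01,  2.62620454e-01, -2.29366141e-01,
         1.45001149e+02],
       [-3.48526559e-01,  7.25168474e-01, -5.93851768e-01,
        -8.56683666e+02],
       [ 1.03714738e-02,  6.36522726e-01,  7.71188207e-01,
         1.21532413e+03],
       [ 0.00000000e+00,  0.00000000e+00,  0.00000000e+00,
         1.00000000e+00]])}
0.1 [150.11122645 606.29408734 301.96706246] [ 1.21089372e-01  9.92641350e-01 -7.07457367e-04 -1.15282589e-04] 87.9055287319167 [ 0.4896722  -0.85258003 -0.46684873]
```

View pics/top0.png

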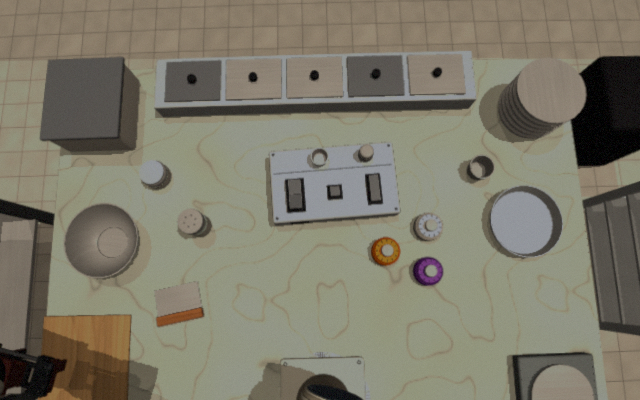

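View pics/side0.png

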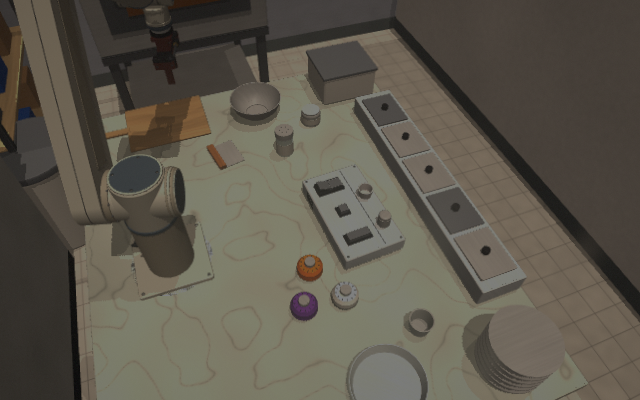

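The top view shows the box around (334,182), with large controls at (296,194) and (374,188) and the square key at (335,191). The white timer is at (428,226). I'll zoom in to tell the rocker from the long key.

```bash
python3 - <<'E'
import cv2,numpy as np
t=cv2.imread("pics/top0.png");s=cv2.imread("pics/side0.png")
a=cv2.resize(t[130:290,255:455],None,fx=4,fy=4,interpolation=cv2.INTER_CUBIC)[:600]
b=cv2.resize(s[155:315,290:430],None,fx=3.7,fy=3.7,interpolation=cv2.INTER_CUBIC)
f=lambda x:np.clip(x*1.5,0,255).astype(np.uint8)
cv2.imwrite("pics/top_z.png",f(a));cv2.imwrite("pics/side_z.png",f(b))
E
```

```text
(no output)
```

View pics/top_z.png

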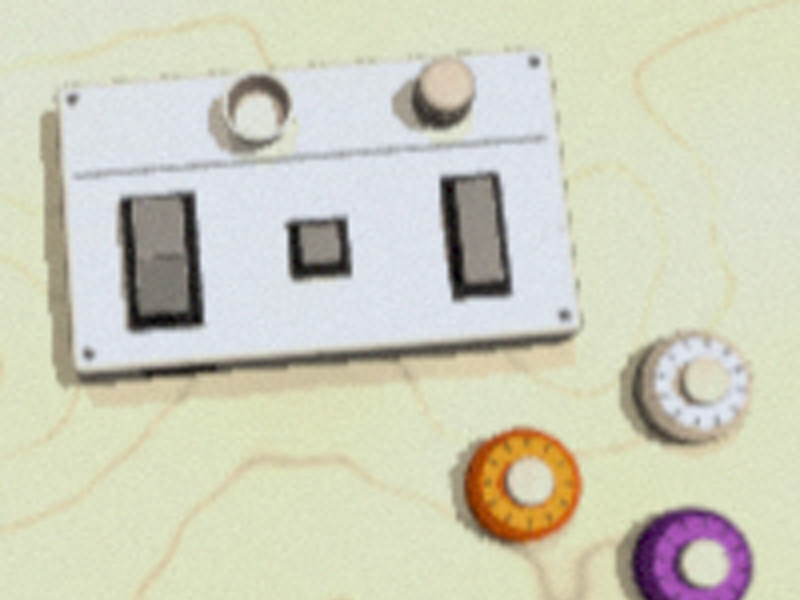

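View pics/side_z.png

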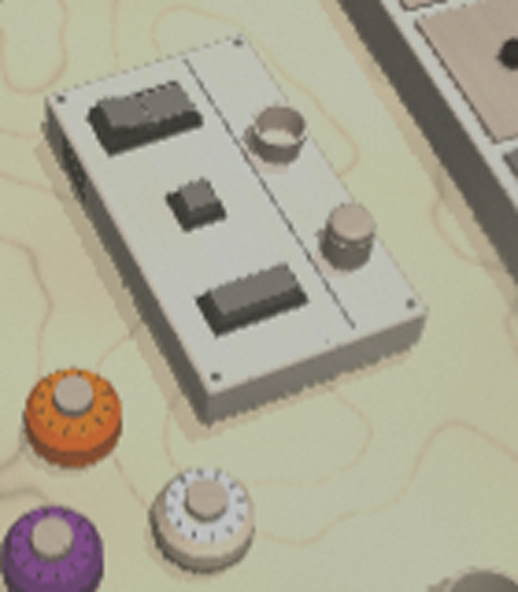

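The zoom shows the rocker (two-tone V) on the left, the square key in the middle and the long key on the right. Next I'll measure them.

```bash
cat > h.py <<'E'
import cv2,numpy as np
from station import viewer
def ray(n,px):
    p=viewer.camera_params(n);K=np.array([[p["fx"],0,p["cx"]],[0,p["fy"],p["cy"]],[0,0,1]])
    u=cv2.undistortPoints(np.float64(px).reshape(-1,1,2),K,p["dist"]).reshape(-1,2)
    d=np.c_[u[:,0],-u[:,1],-np.ones(len(u))]@p["pose"][:3,:3].T
    return p["pose"][:3,3],d
def plane(n,px,z):
    o,d=ray(n,px); return (o+d*((z-o[2])/d[:,2])[:,None])[:,:2]
def tri(p1,p2):
    o1,d1=ray("top",p1);o2,d2=ray("side",p2);d1=d1[0];d2=d2[0]
    A=np.c_[d1,-d2];t=np.linalg.lstsq(A,o2-o1,rcond=None)[0]
    a=o1+d1*t[0];b=o2+d2*t[1];return (a+b)/2,np.linalg.norm(a-b)
E
python3 - <<'E'
from h import *
I={n:cv2.imread(f"pics/{n}0.png") for n in("top","side")}
roi={"top":(130,255,110,150),"side":(155,290,115,125)}
for n in I:
    y,x,hh,w=roi[n]; im=cv2.GaussianBlur(I[n],(3,3),0)[y:y+hh,x:x+w].astype(int)
    m=((im[...,0]>im[...,2]-(-2 if n=="top" else 14))&(im.sum(2)>(380 if n=="top" else 330))).astype(np.uint8)*255
    m=cv2.morphologyEx(m,cv2.MORPH_OPEN,np.ones((3,3)))
    cs,_=cv2.findContours(m,cv2.RETR_EXTERNAL,cv2.CHAIN_APPROX_NONE)
    c=max(cs,key=cv2.contourArea).reshape(-1,2)+[x,y]
    W=plane(n,c,60); h=cv2.convexHull(W.astype(np.float32)); print(n,cv2.minAreaRect(h))
    v=cv2.resize(I[n][y:y+hh,x:x+w],None,fx=4,fy=4)
    cv2.polylines(v,[((c-[x,y])*4+2).astype(np.int32)],True,(0,0,255),1)
    # dark/grey controls: not bright inside
    g=im.sum(2); inside=np.zeros_like(m);cv2.drawContours(inside,[cv2.convexHull((c-[x,y]).astype(np.int32))],-1,255,-1)
    for nm,lo,hi in(("all",0,300),("grey",150,360)):
        k=((g<hi)&(g>=lo)&(cv2.erode(inside,np.ones((7,7)))>0)).astype(np.uint8)*255
        k=cv2.morphologyEx(k,cv2.MORPH_OPEN,np.ones((3,3)))
        N,L,st,ce=cv2.connectedComponentsWithStats(k)
        for i in range(1,N):
            if st[i,4]>40:
                c2=ce[i]+[x,y]; print(n,nm,st[i,4],c2.round(1),"z80",plane(n,c2,80)[0].round(1))
    cv2.imwrite(f"pics/{n}_c.png",np.vstack([v,cv2.cvtColor(cv2.resize(k,None,fx=4,fy=4),cv2.COLOR_GRAY2BGR)])[:600] if 0 else v)
E
```

```text
top ((568.1048583984375, -46.758056640625), (188.50013732910156, 328.8831787109375), 3.403035879135132)
top all 92 [362.3 157.2] z80 [ 626.8 -124.3]
top all 478 [373.4 188.6] z80 [ 540.5 -149.7]
top all 652 [294.9 195.1] z80 [528.3  56.8]
top all 231 [334.3 191.8] z80 [534.5 -46.6]
top grey 120 [361.6 155.9] z80 [ 630.7 -122.7]
top grey 119 [313.3 161.5] z80 [618.4   6.4]
top grey 330 [375.3 186.4] z80 [ 546.3 -155.1]
top grey 383 [294.7 192.6] z80 [535.2  57.4]
top grey 126 [335.  189.5] z80 [540.8 -48.7]
side ((566.2747802734375, -43.64385986328125), (194.69639587402344, 341.6882019042969), 3.105147361755371)
side all 411 [328.2 186.6] z80 [523.   45.8]
side all 127 [362.5 192.4] z80 [616.9 -14.1]
side all 160 [342.4 210.3] z80 [529.7 -59. ]
side all 128 [382.  221.8] z80 [ 625.7 -140.7]
side all 355 [357.4 235.8] z80 [ 535.3 -162.3]
side grey 263 [329.3 182.8] z80 [532.2  59.5]
side grey 247 [361.4 193.2] z80 [612.4 -16.1]
side grey 97 [343.1 207. ] z80 [536.5 -47.7]
side grey 256 [380.6 222.5] z80 [ 620.8 -141.6]
side grey 245 [358.  232.6] z80 [ 541.7 -152.5]
```

View pics/top_c.png

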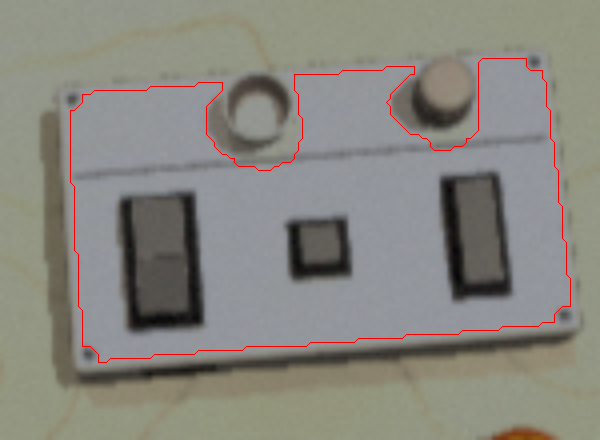

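View pics/side_c.png

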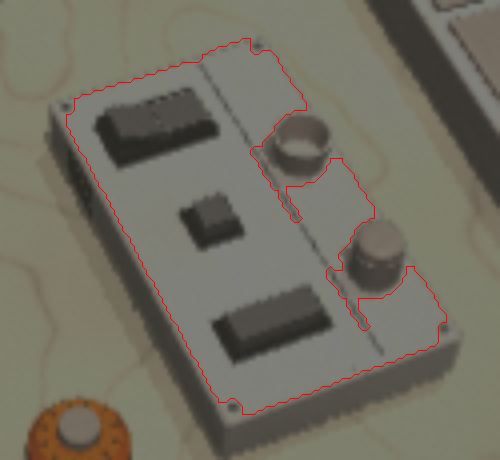

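Yaw is about 3.2°, and the row of controls fits: rocker (533,57), square (538.5,−48), long (544,−153.5), spacing about 105 mm. The timer plunger comes next.

```bash
python3 - <<'E'
from h import *
from station import env
I={n:cv2.imread(f"pics/{n}0.png") for n in("top","side")}
for n,(x,y) in {"top":(410,205),"side":(328,275)}.items():
    c=I[n][y:y+42,x:x+36]; cv2.imwrite(f"pics/{n}_t.png",np.clip(cv2.resize(c,None,fx=12,fy=12,interpolation=cv2.INTER_CUBIC)*1.4,0,255).astype(np.uint8))
a=np.radians(3.2)
for s in(0,np.pi):
    q=[np.cos((a+s)/2),np.sin((a+s)/2),0,0]
    for p in([503,55,180],[544,-153.5,180],[440,-290,180]): print(s,env.ik(p,q))
E
cd pics; python3 -c "
import cv2,numpy as np
cv2.imwrite('tt.png',np.hstack([cv2.imread('top_t.png'),np.zeros((504,-432+440,3),np.uint8)*0,cv2.imread('side_t.png')])[:, :800])"
```

```text
0 [ 8.53912136e-02  4.39050193e-01  1.97040672e+00 -4.44089210e-16
  7.32135743e-01  1.60033700e+00]
0 [-2.96073484e-01  5.06991676e-01  1.84004876e+00 -4.44089210e-16
  7.94552213e-01  1.21887231e+00]
0 [-6.05323238e-01  4.62952008e-01  1.92485344e+00 -4.44089210e-16
  7.53787207e-01  9.09622553e-01]
3.141592653589793 [ 8.53912136e-02  4.39050193e-01  1.97040672e+00 -4.44089210e-16
  7.32135743e-01 -1.54125565e+00]
3.141592653589793 [-2.96073484e-01  5.06991676e-01  1.84004876e+00 -4.44089210e-16
  7.94552213e-01 -1.92272035e+00]
3.141592653589793 [-6.05323238e-01  4.62952008e-01  1.92485344e+00 -4.44089210e-16
  7.53787207e-01 -2.23197010e+00]
```

View pics/tt.png

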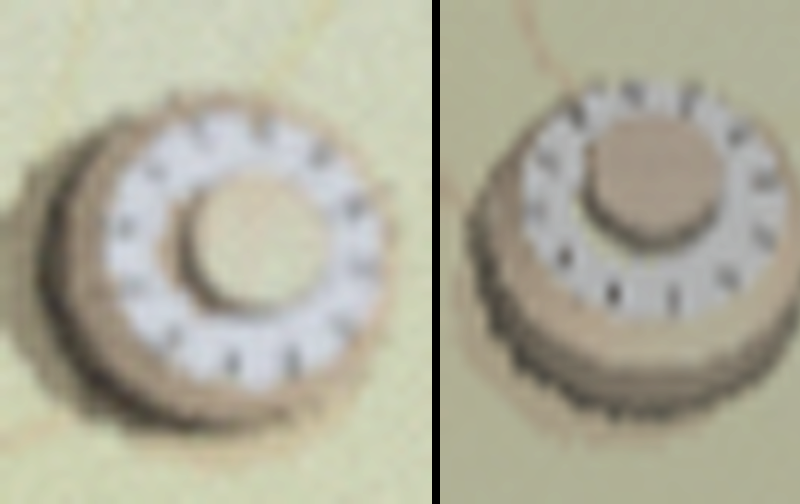

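In the crops the plunger disc is at about top (431.4,224.5) and side (345.4,289.3). I'll check those by triangulation, then approach the rocker.

```bash
python3 - <<'E'
from h import *
from station import env,set_gripper
t,s=(431.4,224.5),(345.4,289.3)
print(tri(t,s),plane("top",t,56),plane("side",s,56))
print("square",tri((335,189.5),(343.1,207))," long",tri((375.3,186.4),(358,232.6)))
a=np.radians(3.2);q=[np.cos(a/2),np.sin(a/2),0,0]
set_gripper(0)
env.reach([503,55,280],q); env.move_l([503,55,187])
env.hold(.2)
for n in("top","side"):
    im=viewer.camera(n);y,x=(130,235) if n=="top" else (130,270)
    cv2.imwrite(f"pics/{n}1.png",cv2.resize(im[y:y+130,x:x+180],None,fx=4,fy=4,interpolation=cv2.INTER_CUBIC))
S=env.read_state();print(S["time_s"],S["tool_pos"],S["width"],S["force"])
E
```

```text
(array([ 442.89293416, -301.67944051,   55.2491184 ]), np.float64(3.5601672366844106)) [[ 444.56431311 -301.85662383]] [[ 440.89495931 -301.88800677]]
square (array([538.41634233, -48.3507939 ,  80.8514626 ]), np.float64(4.176585367038344))  long (array([ 543.1524868 , -154.20774667,   82.81953429]), np.float64(4.986626031356527))
4.8417 [503.3568965   55.02742143 187.72176364] 0.4997679497886244 [ 0.06760404  0.24904514 -0.68001137]
```

View pics/top1.png

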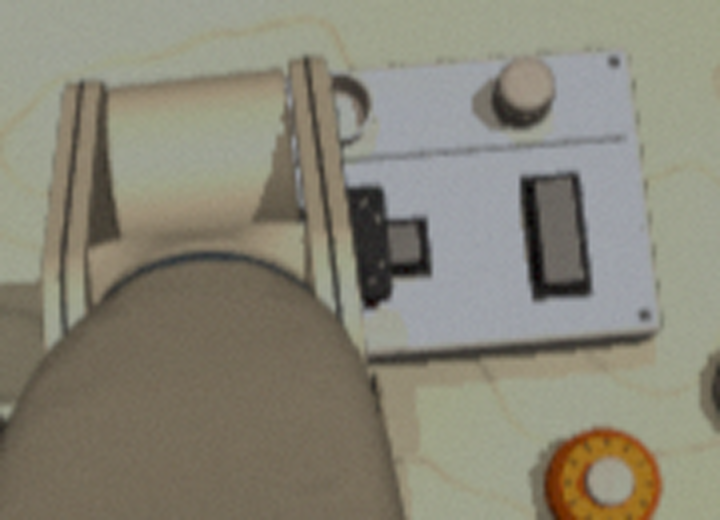

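View pics/side1.png

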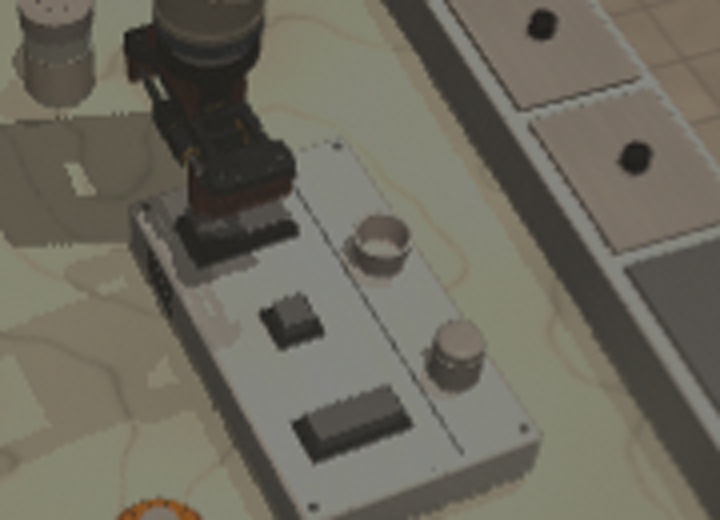

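The side view shows the closed fingertips above the rocker's robot-side half, clear of the cup and tin. The triangulated heights (55, 81, 83) fit the expected 56/80/80. Pressing the rocker.

```bash
python3 - <<'E'
from h import *
from station import env
env.move_l([503,55,176],rate=40)
r=env.move_l([503,55,154],rate=20,f_stop=15)
S=env.read_state();print(r,S["time_s"],S["tool_pos"],S["force"])
env.hold(.25)
S=env.read_state();print(S["tool_pos"],S["force"])
env.move_l([503,55,220],rate=100)
a=np.radians(3.2);q=[np.cos(a/2),np.sin(a/2),0,0]
env.move_l([543.5,-153.7,220],rate=150)
for n in("top","side"):
    im=viewer.camera(n);y,x=(130,235) if n=="top" else (130,270)
    cv2.imwrite(f"pics/{n}2.png",cv2.resize(im[y:y+130,x:x+180],None,fx=4,fy=4,interpolation=cv2.INTER_CUBIC))
S=env.read_state();print(S["time_s"],S["tool_pos"],S["force"])
E
```

```text
True 6.1167 [502.74655848  54.9731671  158.23010221] [-1.31545257  0.63807567  9.01077285]
[502.75446215  54.98205331 158.24832916] [-1.74054448e+00 -6.93525363e-03  8.37998986e+00]
8.8083 [ 543.4271683  -153.04692504  220.00547054] [0.34171798 0.00302942 0.60612708]
```

View pics/top2.png

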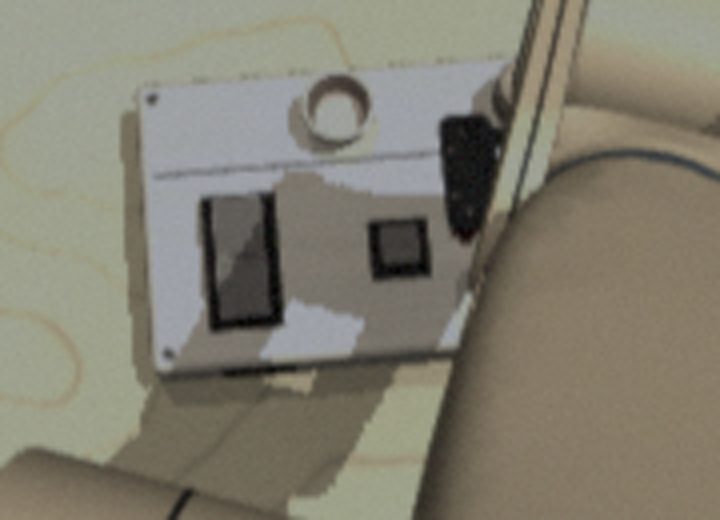

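View pics/side2.png

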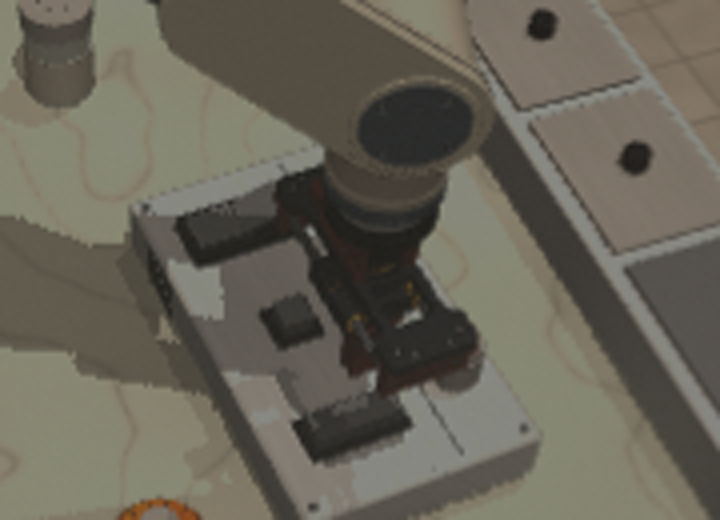

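The rocker stopped at tip height 78.2 mm (fully pressed is 78), and both views show its near half now level. Next, the long key, with the fully-in TCP height expected at about 152.

```bash
python3 - <<'E'
from h import *
from station import env
env.move_l([543.5,-153.7,170],rate=80)
r=env.move_l([543.5,-153.7,147],rate=20,f_stop=15)
S=env.read_state();print(r,S["time_s"],S["tool_pos"],S["force"])
env.hold(.25)
S=env.read_state();print(S["tool_pos"],S["force"])
env.move_l([543.5,-153.7,230],rate=100)
env.move_l([442.7,-301.8,230],rate=150)
for n in("top","side"):
    im=viewer.camera(n);y,x=(130,275) if n=="top" else (170,270)
    cv2.imwrite(f"pics/{n}3.png",cv2.resize(im[y:y+130,x:x+180],None,fx=4,fy=4,interpolation=cv2.INTER_CUBIC))
S=env.read_state();print(S["time_s"],S["tool_pos"],S["force"])
E
```

```text
True 10.4583 [ 543.6589192  -153.74285229  152.15045322] [-1.7700113   0.77473158  9.07286616]
[ 543.63531954 -153.75549552  152.15238758] [-1.49737133  0.9933812   9.01209196]
13.0833 [ 443.07113918 -301.24873783  229.96097235] [-0.32798543  0.18653808 -0.86663601]
```

View pics/top3.png

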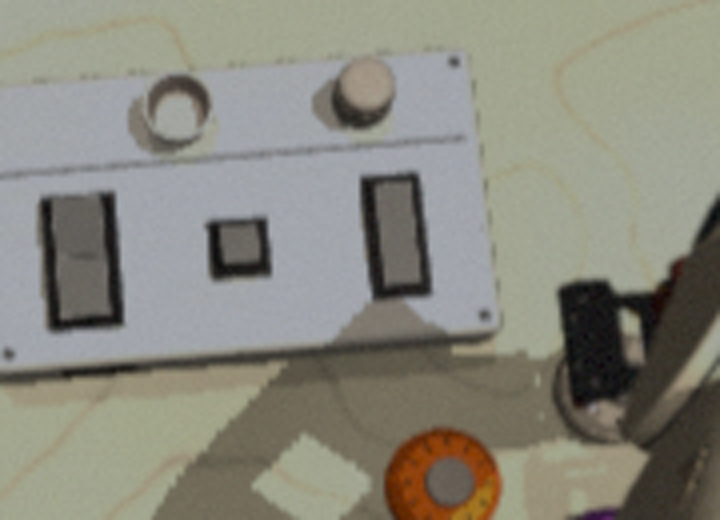

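View pics/side3.png

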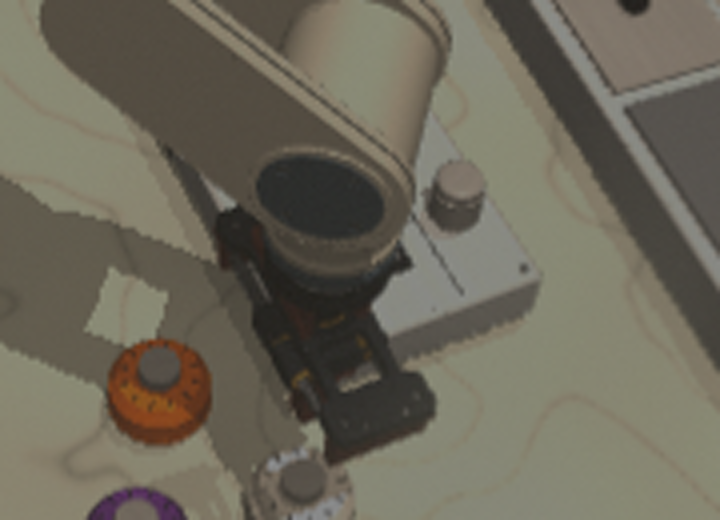

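The key bottomed out at tip height 72.15 (fully in is 72), and the top view shows the bar now flush in its bezel. The square key still stands out. Now the plunger.

```bash
python3 - <<'E'
from h import *
from station import env
env.move_l([442.7,-301.8,144],rate=80)
r=env.move_l([442.7,-301.8,125],rate=20,f_stop=14)
S=env.read_state();print(r,S["time_s"],S["tool_pos"],S["force"])
env.hold(.15)
S=env.read_state();print(S["tool_pos"],S["force"])
env.move_l([442.7,-301.8,250],rate=80)
env.reach([350,-450,300],S["orientation"])
for n in("top","side"):
    im=viewer.camera(n);cv2.imwrite(f"pics/{n}4f.png",im);y,x=(130,275) if n=="top" else (170,270)
    cv2.imwrite(f"pics/{n}4.png",cv2.resize(im[y:y+140,x:x+180],None,fx=4,fy=4,interpolation=cv2.INTER_CUBIC))
S=env.read_state();print(S["time_s"],S["tool_pos"],S["force"])
E
```

```text
True 15.05 [ 442.86056302 -301.90606876  129.27148474] [-0.55682167  1.53492134 10.12692293]
[ 442.86118519 -301.927251    129.25701338] [-0.8389262   1.65084536  9.21761343]
17.725 [ 350.65010146 -448.54650037  299.19889659] [ 0.3877898   1.23473139 -0.46512726]
```

View pics/top4f.png

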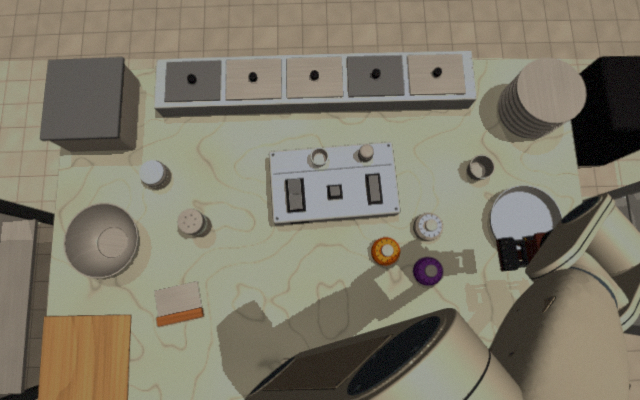

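View pics/side4.png

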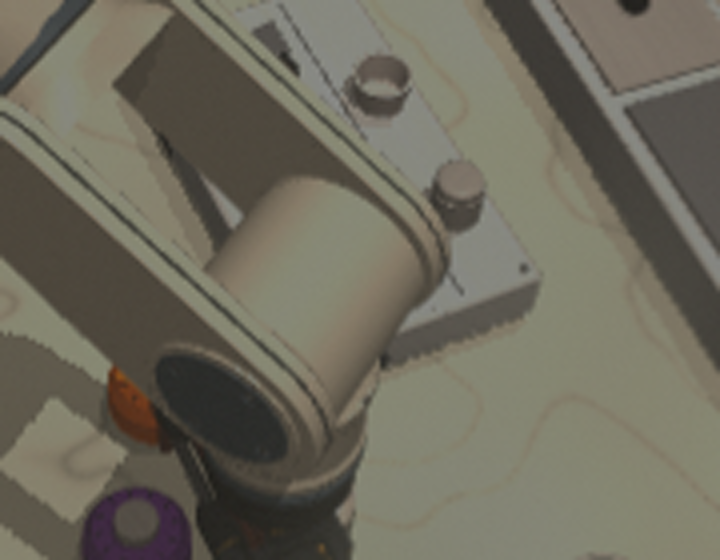

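Full-view check: the timer is still at (428,227) and the cup (319,157), tin (366,152), shaker and cans are where they were. I'll do a quick numeric comparison of the timer, then hand in.

```bash
python3 - <<'E'
import cv2,numpy as np
a=cv2.imread("pics/top0.png",0).astype(np.float32);b=cv2.imread("pics/top4f.png",0).astype(np.float32)
for n,(x,y) in dict(timer=(428,227),plunger=(431,224),cup=(319,157),tin=(366,152),shaker=(192,222),tuna=(153,174),sauce=(480,168)).items():
    r=8 if n=="plunger" else 20
    s=np.s_[y-r:y+r,x-r:x+r]; print(n,np.round(cv2.phaseCorrelate(a[s],b[s],cv2.createHanningWindow((2*r,2*r),5)),2), abs(a[s]-b[s]).mean().round(1))
from station import workorder,env
env.hold(.3); workorder.sign_off(); print(env.read_state()["time_s"])
E
```

```text
Traceback (most recent call last):
ValueError: setting an array element with a sequence. The requested array has an inhomogeneous shape after 1 dimensions. The detected shape was (2,) + inhomogeneous part.
```

```bash
python3 - <<'E'
import cv2,numpy as np
a=cv2.imread("pics/top0.png",0).astype(np.float32);b=cv2.imread("pics/top4f.png",0).astype(np.float32)
for n,(x,y) in dict(timer=(428,227),plunger=(431,224),cup=(319,157),tin=(366,152),shaker=(192,222),tuna=(153,174),sauce=(480,168)).items():
    r=8 if n=="plunger" else 20
    s=np.s_[y-r:y+r,x-r:x+r]; d,_=cv2.phaseCorrelate(a[s].copy(),b[s].copy(),cv2.createHanningWindow((2*r,2*r),5)); print(n,np.round(d,2), abs(a[s]-b[s]).mean().round(1))
from station import workorder,env
env.hold(.3); workorder.sign_off(); print(env.read_state()["time_s"])
E
```

```text
timer [-0.07 -0.01] 10.6
plunger [0.06 0.2 ] 9.1
cup [ 0.02 -0.03] 9.5
tin [-0.05  0.08] 9.6
shaker [0.09 0.04] 8.8
tuna [0.04 0.07] 9.2
sauce [-0.02  0.1 ] 8.1
the job is handed in; nothing more can be done
the job is handed in; nothing more can be done
```

I pressed the rocker, then the long key, then the timer's plunger, using the closed fingertips. I let the plunger come back up, moved the arm clear and handed the job in shortly after 18 s on the robot's clock.

| Control | Fingertip height at stop (mm) | Expected when fully pressed (mm) |
|---|---|---|
| Rocker | 78.2 | 78 |
| Long key | 72.15 | 72 |
| Plunger | 49.3 | 49 |

- **Still in place:** comparing the top pictures from before and after, the timer and all five bystanders shifted by 0.1 px or less (about 0.3 mm).
- **Square key and plunger:** the square key was never touched and still looks raised. The plunger shows up again in the last top picture only; in the last side picture the arm hides the timer.
- **Disagreements:** the two cameras' rays missed each other by 3.5 to 5 mm when I located the plunger, square key and long key, more than the stated 2 mm calibration. The heights they gave were within 3 mm of the true ones, and the contacts confirmed the positions. One check script crashed on a print statement before moving anything, so I fixed it and ran it again.

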